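# Draw the seized locating pins and close the control unit

### The job

The board work in the control unit on the bench frame is finished: free every T-handled locating pin that is still seized in the unit's corners, twisting it to and fro while pulling so that the heavy frame stays standing on the bench, and hang each pin in the rack with its handle across both rails. Then close the unit with its cover: tilt the plate, hook its tongue under the connector's lip and lower the other edge until the plate lies flat and home. Leave the frame where it stands and do not disturb the screwdriver and the jar.

Things in the scene. Friction and masses are not known exactly. Their poses are not given: they have to be found in the camera images.
- frame: heavy bench frame standing loose on the bench (4 kg): aluminium plate 300 x 210 x 20 mm with an open control unit bolted on. Origin: centre of the plate's underside; x towards the black connector header, z up. Inside faces of the housing walls at y = +-68 mm and x = -87 mm, wall tops at z = 68 mm; header x 102 to 144 mm, top at z = 74 mm
- seat (a point): centre of the plane on which the cover lies: the tops of the four corner bosses, 60 mm above the frame's underside, above its origin. Axes as the frame's
- lip (a point): middle of the lower edge of the lip that the connector header carries over the seat: 87 mm from the seat's centre along the frame's +x. The lip is 120 mm wide (y), 5 mm thick, and reaches from x = 87 mm back to the header's wall at x = 102 mm; its underside is 10 mm above the seat plane
- cover: dark metal cover plate lying on the bench, rib up. Origin: centre of the main plate's underside. Main plate 168 (x) x 130 (y) x 4 mm; a tongue 100 mm wide, 4 mm thick sticks out 14 mm on its +x edge. Grip rib across the middle: 14 mm thick (x), 60 mm long (y), top 28 mm above the underside. 300 g, balanced at the rib. Home: origin at the seat's centre, axes as the frame's, 3 mm play
- cover_tongue (a point): middle of the tongue's front edge, on the cover's underside, 98 mm from the cover's origin along its +x. The cover with its tongue is longer than the opening between lip and the facing wall, so it cannot go in flat
- rack: fixed pin rack on the bench: base plate 240 x 110 mm and two level parallel rails on end posts. Origin: centre of its underside; x along the rails, z up. Nothing stands higher than the rails
- rails (a point): midway between the two rails, at the middle of their length, level with their tops (100 mm above the bench); axes as the rack's. Rails 240 mm long (x), each 12 mm wide, gap between them y = -18 to 18 mm, end posts at x = +-114 mm. A hanging pin has its shank in the gap and its bar across both rails, its tail 64 mm below the rail tops
- pin_a: locating pin (four alike, some absent): steel shank 14 mm diameter, round tail, dark knurled T-handle. Origin: tail end, on the axis; z up the shank. Handle bar 70 mm (pin's y) x 14 mm (x), 64 to 82 mm above the origin. 200 g. Starts in bore a with its tail 24 mm above the frame's underside; the bore lets go of it once raised 20 mm, and it is clear once raised 36 mm
- pin_b: locating pin (four alike, some absent): steel shank 14 mm diameter, round tail, dark knurled T-handle. Origin: tail end, on the axis; z up the shank. Handle bar 70 mm (pin's y) x 14 mm (x), 64 to 82 mm above the origin. 200 g. Starts in bore b with its tail 24 mm above the frame's underside; the bore lets go of it once raised 20 mm, and it is clear once raised 36 mm
- pin_c: locating pin (four alike, some absent): steel shank 14 mm diameter, round tail, dark knurled T-handle. Origin: tail end, on the axis; z up the shank. Handle bar 70 mm (pin's y) x 14 mm (x), 64 to 82 mm above the origin. 200 g. Starts in bore c with its tail 24 mm above the frame's underside; the bore lets go of it once raised 20 mm, and it is clear once raised 36 mm
- pin_d: locating pin (four alike, some absent): steel shank 14 mm diameter, round tail, dark knurled T-handle. Origin: tail end, on the axis; z up the shank. Handle bar 70 mm (pin's y) x 14 mm (x), 64 to 82 mm above the origin. 200 g. Starts in bore d with its tail 24 mm above the frame's underside; the bore lets go of it once raised 20 mm, and it is clear once raised 36 mm
- bore_a (a point): mouth of bore a in a corner boss (x = -70 mm, y = +46 mm in the frame), level with the seat plane; 36 mm deep, 15.6 mm wide. A seized pin resists a straight pull with about 45 to 60 N, but the frame tips up from about 30 N. While it is twisted, a slow pull takes less than half of that: about 20 to 25 N at 2 mm of pull per 0.9 rad stroke
- bore_b (a point): mouth of bore b in a corner boss (x = -70 mm, y = -46 mm in the frame), level with the seat plane; 36 mm deep, 15.6 mm wide. A seized pin resists a straight pull with about 45 to 60 N, but the frame tips up from about 30 N. While it is twisted, a slow pull takes less than half of that: about 20 to 25 N at 2 mm of pull per 0.9 rad stroke
- bore_c (a point): mouth of bore c in a corner boss (x = +70 mm, y = +46 mm in the frame), level with the seat plane; 36 mm deep, 15.6 mm wide. A seized pin resists a straight pull with about 45 to 60 N, but the frame tips up from about 30 N. While it is twisted, a slow pull takes less than half of that: about 20 to 25 N at 2 mm of pull per 0.9 rad stroke
- bore_d (a point): mouth of bore d in a corner boss (x = +70 mm, y = -46 mm in the frame), level with the seat plane; 36 mm deep, 15.6 mm wide. A seized pin resists a straight pull with about 45 to 60 N, but the frame tips up from about 30 N. While it is twisted, a slow pull takes less than half of that: about 20 to 25 N at 2 mm of pull per 0.9 rad stroke
- screwdriver: bystander: screwdriver lying beyond the frame's left; origin under its middle
- flux_jar: bystander: jar 70 mm tall beyond the frame's right; origin at its base's centre
Not all that is in view belongs to the job. Leave any red look-alike of the pin_d alone.

How it is judged:
On the way, in this order (a step that is already met when the one before it is completed fails the run):
1. every pin that was there is out of its bore (horizontal distance between pin_a and bore_a above 0.03 m and horizontal distance between pin_b and bore_b above 0.03 m and horizontal distance between pin_c and bore_c above 0.03 m and horizontal distance between pin_d and bore_d above 0.03 m), for 0.2 s.
2. the cover's tongue is under the lip while the plate is still tilted (x of cover_tongue in the frame of seat between 0.09 and 0.106 m and y of cover_tongue in the frame of seat between -0.015 and 0.015 m and z of cover_tongue in the frame of seat between -0.004 and 0.009 m and angle between cover's own z axis and vertical above 0.04 rad), for 0.05 s.
At the end, for the whole second after the job is handed in: Every pin present hangs at rest in the rack, upright within 7 degrees, its handle down on both rails (within 5 mm). The cover rests flat on the bosses, tongue under the lip: within 7 mm of centre, at most 2.5 mm high, 1.7 degrees. The frame stands flat (z of pin_a in the frame of rails between -0.069 and -0.059 m and y of pin_a in the frame of rails between -0.016 and 0.016 m and x of pin_a in the frame of rails between -0.118 and 0.118 m and angle between each of pin_a, pin_b, pin_c, pin_d's own z axis and vertical below 0.12 rad and linear speed of each of pin_a, pin_b, pin_c, pin_d, cover below 0.02 m/s and z of pin_b in the frame of rails between -0.069 and -0.059 m and y of pin_b in the frame of rails between -0.016 and 0.016 m and x of pin_b in the frame of rails between -0.118 and 0.118 m and z of pin_c in the frame of rails between -0.069 and -0.059 m and y of pin_c in the frame of rails between -0.016 and 0.016 m and x of pin_c in the frame of rails between -0.118 and 0.118 m and z of pin_d in the frame of rails between -0.069 and -0.059 m and y of pin_d in the frame of rails between -0.016 and 0.016 m and x of pin_d in the frame of rails between -0.118 and 0.118 m and x of cover in the frame of seat between -0.007 and 0.007 m and y of cover in the frame of seat between -0.007 and 0.007 m and z of cover in the frame of seat between -0.003 and 0.0025 m and angle between cover's own z axis and vertical below 0.03 rad and angle between the x axis of cover and the x axis of frame, either way round below 0.06 rad and x of cover_tongue in the frame of seat above 0.09 m and angle between frame's own z axis and vertical below 0.02 rad); the robot touches nothing.
It fails at once if the bench frame is lifted, tipped by more than 2.3 degrees or shifted by more than 30 mm (angle between frame's own z axis and vertical above 0.04 rad or distance of frame from where it was at the start of the episode above 0.03 m).
It fails at once if a bystander (screwdriver, jar) is moved by more than 30 mm (distance of any of screwdriver, flux_jar from where it was at the start of the episode above 0.03 m).
Of pin_a, pin_b, pin_c, pin_d only 2 to 3 are there at a start; the rules pass over those that are not, and their reading is None.
At some moment in a run one of cover may be knocked a few centimetres aside while the robot is not near it.
It also fails if it takes over 210 s, if anything falls off the work surface, if the arm or the gripper's body presses on something with over 40 N, if the wrist force passes 120 N, or if a joint passes its speed limit or range.

### The arm

A 6-joint arm with a two-finger parallel gripper is mounted at the origin on the work surface. World frame = base frame: x ahead of the robot, y to its left, z up, the work surface at z = 0. Lengths are in m, angles in rad, forces in N, time in s.
With the tool pointing down it reaches from about 0.35 to 0.975 m from the base axis. Payload 4.9 kg.
Tool frame: the origin (TCP) lies on the centre line of the jaws, within the pads' length; the fingertips stand 22 mm ahead of it and the grasp point (between the pads) lies 3 mm ahead of it (manip.tcp_to_tips is the distance from the TCP to the fingertips, in m); z points along the fingers, x is the direction in which the jaws open and shut, and the axes are right-handed (so a half turn about z gives the same grasp; the last joint's range is limited). The gripper opens to 85 mm and grips with 20 to 120 N. Pads are 22 mm wide; open, the fingers measure 114 mm over their backs; the gripper's body (76 mm by 85 mm) begins 54 mm behind the grasp point. The pads swing forward as they close: fully open they stand 13 mm farther back than shut.
Start: joints at [-1.331, 0.053, 1.613, -0, 1.476, -0.119], TCP at [0.219, -0.585, 0.253] pointing down, gripper open.
Joint ranges: [-3.01, 3.01], [-1.01, 2.22], [0.06, 2.58], [-1.02, 4.17], [0.09, 2.62], [-3.14, 3.14]. Speed limits (rad/s): [2.57, 2.57, 3.14, 3.14, 3.14, 3.14].

### API

Orientations are given as a unit quaternion [w, x, y, z].
In Python, from plant import manip gives the robot as it stands.
- The arm moves only by the shell command python3 -m pendant 'ROWS'. ROWS is a JSON object of lists of equal length, an entry for each row: "linear": the shift along the tool's x, y, z in cm, a list of three; "rotation": the turn, a rotation vector about the tool's x, y, z in degrees, a list of three; "grip": the closure, from 0 (fully open) to 1 (shut). A call has exactly 10 rows; each row is the pose to reach, as a shift and turn from the pose commanded when the call began, along the tool's axes at that moment; what a row does not reach only later rows make up. A row lasts 1/12 s, in which the tool goes at most 41.7 mm and 7.16 degrees, less where a joint would pass 70% of its speed; a pose out of reach is approached as far as the arm can. A call with a gripper value outside its range is refused whole. The fingers move at their own pace and stop on an object; the grip force is fixed at half the most. Time passes only in rows, so rows that repeat a pose let the fingers close, or fill a call up. It gives the time, the measured TCP pose, the force and the opening at its end, in the units of the state.
- manip.state(): the state, without advancing time (a new reading comes with each control period).
- manip.grab_frame(name): name is "scene" or "top" or "wrist"; returns the picture (400x640x3 uint8, red, green, blue); there is no depth.
- manip.calibration(name): a dict with "fx", "fy", "cx", "cy" (pixels), "cam_to_world" (4x4, takes a point from camera to world coordinates). Camera axes: x right, y up, looking along -z (the intrinsics and any distortion apply to the point x, -y, -z); pixel columns grow to the right and rows downward; lengths in m; the calibration is good to about 2 mm. A picture is of the moment at which its call begins: read the wrist's pose just before it. calibration takes no time and is no camera call; for the wrist camera it gives the pose at the moment of the call.
- manip.job_done(): hands the job in, once; it reports no verdict.
The state is a dict: "time": time; "joint_pos": joint angles; "joint_vel": joint speeds; "joint_efforts": joint torques, N m; "tool_pos": TCP position; "tool_rot": TCP orientation; "contact_force": force on the tool from outside, world axes, zero at the start; "ft_torque": the same for the moment, N m; "gripper_width": opening from 0.0 (shut) to 1.0 (fully open).
Only numpy, scipy, OpenCV 4.12 (cv2) and the standard library are available. Lean on these libraries where they do the work, as an engineer would, in place of code of your own. Each camera call takes 0.05 s, during which the arm holds its last target. There are 200 camera calls.

## Working session

There is one attempt and no reset: what is moved stays moved. The work goes in short steps, Python scripts to look and compute and a shell command to move; the robot and the scene stay as the last step left them, time stands still between calls to the robot, and variables do not carry over. Pictures are saved under pics/ and viewed, about 12 in all and at most 16, crops included, and the job is handed in when it is done.

```bash
ls; mkdir -p pics; python3 - <<'E'
from plant import manip
import cv2
s=manip.state();print(s)
for n in("scene","top"):
    cv2.imwrite(f"pics/{n}0.png",manip.grab_frame(n)[:,:,::-1])
    c=manip.calibration(n);print(n,c)
E
```

```text
pics
{'time': 0.0, 'joint_pos': array([-1.33099539e+00,  5.33821226e-02,  1.61429185e+00, -1.59455565e-05,
        1.47598207e+00, -1.19001387e-01]), 'joint_vel': array([ 8.90426755e-05,  5.54545167e-04,  9.97383948e-04, -4.61290114e-04,
       -4.21711938e-04,  9.25104876e-04]), 'joint_efforts': array([ 1.37033072e-03, -3.93681979e+01, -3.70174384e+01, -1.79949925e-04,
        7.06215680e-03,  1.55248733e-05]), 'tool_pos': array([ 0.21932939, -0.58464006,  0.25204858]), 'tool_rot': array([-6.78213170e-04,  8.21934629e-01, -5.69580899e-01, -7.77488248e-04]), 'contact_force': array([-0.35375244, -0.37604108, -0.06386654]), 'ft_torque': array([-0.0142052 ,  0.02492261,  0.03020072]), 'gripper_width': 1.002568150169156}
scene {'fx': 382.3235619019771, 'fy': 382.3235619019771, 'cx': 317.6285631545936, 'cy': 191.83372334540394, 'cam_to_world': array([[ 0.37803745, -0.73120432,  0.56782738,  1.10006611],
       [ 0.92565858,  0.30888379, -0.21851085, -0.18739562],
       [-0.01561659,  0.60821957,  0.7936152 ,  0.74441575],
       [ 0.        ,  0.        ,  0.        ,  1.        ]])}
top {'fx': 420.7625710971716, 'fy': 420.7625710971716, 'cx': 319.2352834520748, 'cy': 203.77682538750076, 'cam_to_world': array([[-0.01084319,  0.99107232, -0.13288375,  0.48478079],
       [-0.99928131, -0.00591275,  0.03744204,  0.03099939],
       [ 0.03632206,  0.13319424,  0.99042415,  1.01409381],
       [ 0.        ,  0.        ,  0.        ,  1.        ]])}
```

View pics/top0.png

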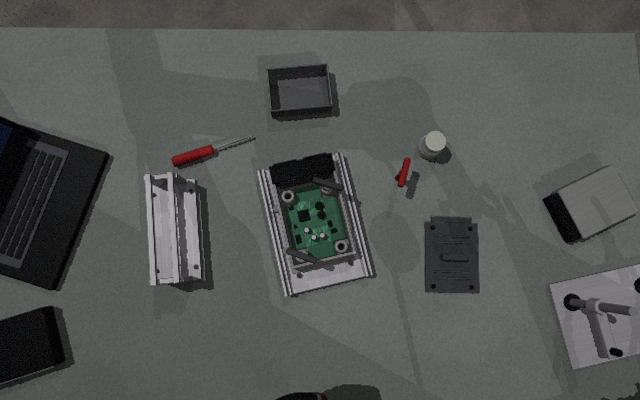

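View pics/scene0.png

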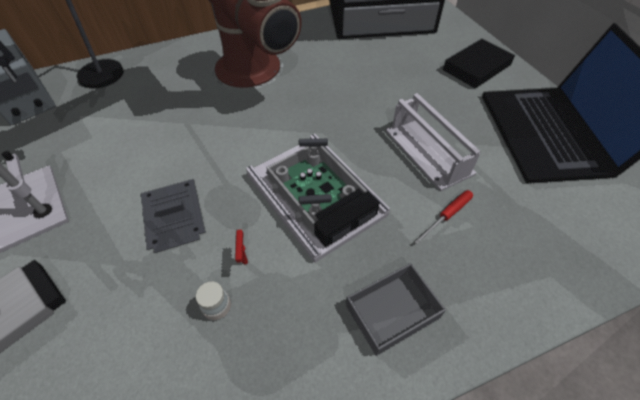

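Top view: frame centred around (315,225), with the header at the top. Pins appear at (327,184), the right header corner (d), and at (302,256), the left far-wall corner (a). Bores at (288,197) and (341,246) are empty. The cover is at (452,255), with its tongue towards the top, and the rack at (177,230). The red look-alike at (402,172), the screwdriver and the jar stay alone.

```bash
cat > h.py <<'E'
import numpy as np,cv2
from scipy.spatial.transform import Rotation as R
from plant import manip
def ray(n,p,c=None):
    c=c or manip.calibration(n);T=np.array(c["cam_to_world"])
    d=np.array([(p[0]-c["cx"])/c["fx"],-(p[1]-c["cy"])/c["fy"],-1.])
    return T[:3,3],T[:3,:3]@d
def plane(n,p,z,c=None):
    o,d=ray(n,p,c);return o+d*(z-o[2])/d[2]
def proj(n,X,c=None):
    c=c or manip.calibration(n);T=np.linalg.inv(c["cam_to_world"])
    q=T[:3,:3]@np.array(X)+T[:3,3];return np.array([c["cx"]+c["fx"]*q[0]/-q[2],c["cy"]+c["fy"]*q[1]/q[2]])
def tri(n1,p1,n2,p2):
    A=[];b=[]
    for n,p in((n1,p1),(n2,p2)):
        o,d=ray(n,p);d=d/np.linalg.norm(d);M=np.eye(3)-np.outer(d,d);A.append(M);b.append(M@o)
    return np.linalg.lstsq(np.vstack(A),np.hstack(b),rcond=None)[0]
def rot():
    q=manip.state()["tool_rot"];return R.from_quat([q[1],q[2],q[3],q[0]])
def goal(X,zdir=(0,0,-1),xdir=(1,0,0)):
    "shift (cm) & rotvec (deg) in tool axes to put TCP at X, z along zdir, x along xdir (or its half turn)"
    s=manip.state();r=rot();z=np.array(zdir)/np.linalg.norm(zdir)
    out=[]
    for sg in(1,-1):
        x=sg*np.array(xdir,float);x-=z*(x@z);x/=np.linalg.norm(x)
        g=R.from_matrix(np.c_[x,np.cross(z,x),z]);out.append((r.inv()*g).as_rotvec(degrees=True))
    rv=min(out,key=np.linalg.norm)
    print("lin cm",np.round(r.inv().apply(np.array(X)-s["tool_pos"])*100,2),"rot",np.round(rv,1),"alt",np.round(max(out,key=np.linalg.norm),1),"j",np.round(s["joint_pos"],2))
E
python3 - <<'E'
import cv2,numpy as np
t=cv2.imread("pics/top0.png")
a=cv2.resize(t[140:305,240:390],None,fx=3.5,fy=3.5,interpolation=cv2.INTER_CUBIC)
cv2.imwrite("pics/c1.png",cv2.convertScaleAbs(a,alpha=1.6,beta=20))
b=cv2.resize(t[165:300,130:215],None,fx=4,fy=4,interpolation=cv2.INTER_CUBIC)
c=cv2.resize(t[165:300,410:495],None,fx=4,fy=4,interpolation=cv2.INTER_CUBIC)
cv2.imwrite("pics/c2.png",cv2.convertScaleAbs(np.hstack([b,c]),alpha=1.6,beta=20))
E
```

```text
(no output)
```

View pics/c1.png

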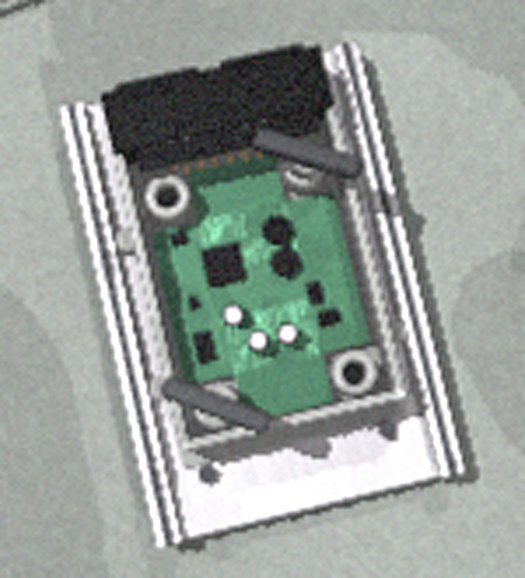

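View pics/c2.png

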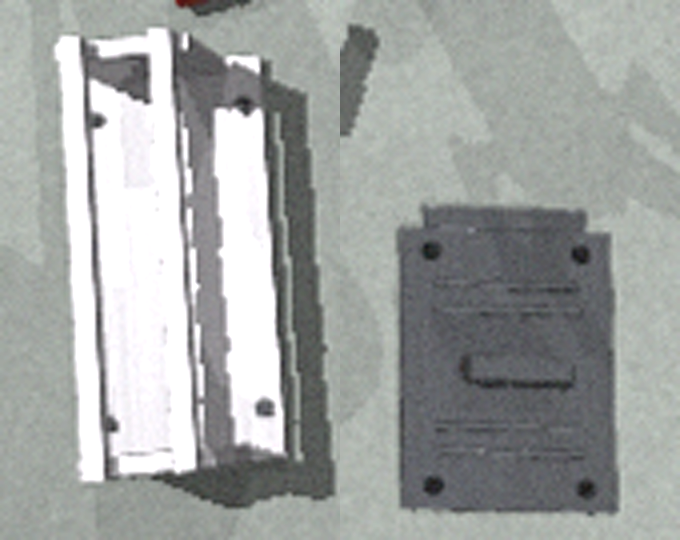

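```bash
python3 - <<'E'
from h import *
P=lambda p,z:plane("top",p,z)[:2]
B=P((287.7,196.3),.06);C=P((340.9,246.3),.06)
m=(B+C)/2;v=B-C  # c - b = (140,92) in frame
yaw=np.arctan2(v[1],v[0])-np.arctan2(92,140)
print("bores",B,C,"dist",np.linalg.norm(v),"seat",m,"yaw",yaw,np.degrees(yaw))
r=lambda x,y:m+R.from_rotvec([0,0,yaw]).apply([x,y,0])[:2]
for n,e1,e2,bx in(("d",(313.7,180),(342.3,187.1),(.07,-.046)),("a",(287.7,250),(316.6,260.6),(-.07,.046))):
    a,b=P(e1,.105),P(e2,.105);d=a-b
    print(n,(a+b)/2,"len",np.linalg.norm(d),"ang",np.degrees(np.arctan2(d[1],d[0])),"bore",r(*bx))
g=lambda p:P((p[0]/4+130,p[1]/4+165),.1)
q=[g(p) for p in((71,37),(92,481),(160,28),(183,472))]
print("rails",np.mean(q,0),"len",np.linalg.norm(q[0]-q[1]),np.linalg.norm(q[2]-q[3]),"gap",np.linalg.norm(q[0]-q[2]),"yaw",np.degrees(np.arctan2(*(q[0]-q[1]+q[2]-q[3])[::-1])))
g=lambda p:P(((p[0]-340)/4+410,p[1]/4+165),.004)
q=[g(p) for p in((400,228),(612,233),(401,508),(617,512))]
d=q[0]+q[1]-q[2]-q[3]
print("cover",np.mean(q,0),np.linalg.norm(q[0]-q[2]),np.linalg.norm(q[0]-q[1]),"yaw",np.degrees(np.arctan2(d[1],d[0])))
E
```

```text
bores [0.63048579 0.06696349] [ 0.51540802 -0.05307451] dist 0.16628894444898076 seat [0.5729469  0.00694449] yaw 0.22511181974928296 12.897957190143646
d [ 0.65147977 -0.02313   ] len 0.0647541916496539 ang 75.59801901898902 bore [ 0.65144865 -0.02226981]
a [0.49557481 0.03449159] len 0.06596846243029297 ang 69.41553899680152 bore [0.49444516 0.0361588 ]
rails [0.55766715 0.33577399] len 0.23934386285117382 0.24008405708046723 gap 0.04800726161751827 yaw 4.9852302907286825
cover [ 0.48851806 -0.32585203] 0.16713101223202279 0.13065549460381498 yaw -2.429516230942444
```

```bash
python3 - <<'E'
from h import *
goal((.6515,-.0227,.20),xdir=(.9686,-.2487,0))
E
```

```text
lin cm [-37.44 -60.2    5.3 ] rot [ -0.1   0.1 -55. ] alt [1.00e-01 1.00e-01 1.25e+02] j [-1.33  0.05  1.61  0.    1.48 -0.12]
```

```bash
python3 -m pendant '{"linear":[[-2.2,-3.5,0],[-4.3,-7,0],[-6.5,-10.5,0],[-8.6,-14,0],[-10.8,-17.5,0],[-13,-21,0],[-15.1,-24.5,0],[-17.3,-28,0],[-19.4,-31.5,0],[-21.6,-35,0]],"rotation":[[0,0,-6],[0,0,-12],[0,0,-18],[0,0,-24],[0,0,-30],[0,0,-36],[0,0,-42],[0,0,-48],[0,0,-54],[0,0,-55]],"grip":[0,0,0,0,0,0,0,0,0,0]}'; python3 - <<'E'
from h import *
goal((.6515,-.0227,.20),xdir=(.9686,-.2487,0))
E
```

```text
time: 0.93
tool_pos: [0.472, -0.2581, 0.2529]
tool_rot: [-0.0, 0.992, -0.124, -0.0]
contact_force: [1.2, -0.6, -0.4]
gripper_width: 0.999
lin cm [ 11.61 -27.23   5.29] rot [-0.   0.   0.2] alt [  -0.    -0.  -179.8] j [-0.64 -0.16  1.81 -0.    1.48 -0.39]
```

```bash
python3 -m pendant '{"linear":[[1.5,-3.5,0],[3,-7,0],[4.5,-10.5,0],[6,-14,0],[7.5,-17.5,1],[9,-21,2],[10.5,-24.5,3.5],[11.61,-27.2,5.3],[11.61,-27.2,5.3],[11.61,-27.2,5.3]],"rotation":[[0,0,0],[0,0,0],[0,0,0],[0,0,0],[0,0,0],[0,0,0],[0,0,0],[0,0,0],[0,0,0],[0,0,0]],"grip":[0.3,0.3,0.3,0.3,0.3,0.3,0.3,0.3,0.3,0.3]}'; python3 - <<'E'
from h import *
c=manip.calibration("wrist");cv2.imwrite("pics/w1.png",manip.grab_frame("wrist")[:,:,::-1])
print(manip.state()["gripper_width"])
for X in((.65145,-.0227,.106),(.495,.0353,.106)):print(proj("wrist",X,c))
goal((.6515,-.0227,.102),xdir=(.9686,-.2487,0))
E
```

```text
time: 1.77
tool_pos: [0.6508, -0.0241, 0.1976]
tool_rot: [0.0, 0.992, -0.124, -0.002]
contact_force: [-0.1, -0.5, 0.1]
gripper_width: 0.702
0.7027356964542143
[321.4229389  209.31989871]
[ 85.6297775  185.20188081]
lin cm [-0.01 -0.27  9.72] rot [0.  0.1 0. ] alt [-2.0e-01  1.0e-01 -1.8e+02] j [-0.15  0.15  1.6  -0.    1.39  0.1 ]
```

View pics/w1.png

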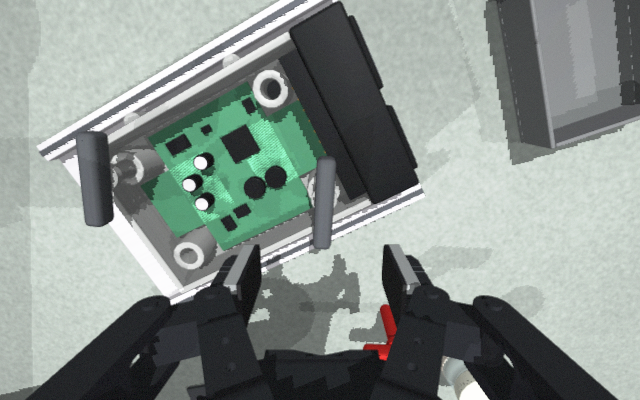

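The wrist view shows bar d from (327,159) to (321,243) and bar a from (92,135) to (97,222). I'm refining both on the 0.106 plane.

```bash
python3 - <<'E'
from h import *
for e1,e2 in(((327,159),(321,243)),((92,135),(97,222))):
    a=plane("wrist",e1,.106);b=plane("wrist",e2,.106);d=(a-b)[:2]
    print((a+b)[:2]/2,np.linalg.norm(d),np.degrees(np.arctan2(d[1],d[0])))
b=plane("wrist",(271,88),.06);c=plane("wrist",(188,256),.06);print("bores",b,c,(b+c)/2)
v=(b-c)[:2];print(np.linalg.norm(v),np.degrees(np.arctan2(v[1],v[0]))-33.31)
E
```

```text
[ 0.65477246 -0.02009222] 0.063579190764382 71.91032408850927
[0.50239653 0.03589834] 0.0637998619983525 66.61873951886203
bores [0.63435671 0.06719367 0.06      ] [ 0.51696282 -0.0541182   0.06      ] [0.57565976 0.00653774 0.06      ]
0.1688131994445828 12.630334350014337
```

```bash
python3 -m pendant '{"linear":[[0.1,-0.4,3],[0.1,-0.4,6],[0.1,-0.4,8],[0.1,-0.4,9.7],[0.1,-0.4,9.7],[0.1,-0.4,9.7],[0.1,-0.4,9.7],[0.1,-0.4,9.7],[0.1,-0.4,9.7],[0.1,-0.4,9.7]],"rotation":[[0,0,0],[0,0,0],[0,0,1],[0,0,1],[0,0,1],[0,0,1],[0,0,1],[0,0,1],[0,0,1],[0,0,1]],"grip":[0.4,0.5,0.5,0.5,0.6,0.6,0.7,0.8,0.9,1]}'
python3 -m pendant '{"linear":[[0,0,0],[0,0,0],[0,0,0],[0,0,0],[0,0,0],[0,0,0],[0,0,0],[0,0,0],[0,0,0],[0,0,0]],"rotation":[[0,0,0],[0,0,0],[0,0,0],[0,0,0],[0,0,0],[0,0,0],[0,0,0],[0,0,0],[0,0,0],[0,0,0]],"grip":[1,1,1,1,1,1,1,1,1,1]}'
```

```text
time: 2.65
tool_pos: [0.6538, -0.0224, 0.1062]
tool_rot: [0.0, 0.991, -0.134, 0.0]
contact_force: [-5.0, -0.1, 6.3]
gripper_width: 0.146
time: 3.48
tool_pos: [0.6538, -0.0224, 0.1062]
tool_rot: [0.0, 0.991, -0.134, 0.0]
contact_force: [-4.4, -0.1, 6.1]
gripper_width: 0.147
```

```bash
python3 -m pendant '{"linear":[[0,0,-0.03],[0,0,-0.05],[0,0,-0.08],[0,0,-0.1],[0,0,-0.13],[0,0,-0.16],[0,0,-0.18],[0,0,-0.21],[0,0,-0.24],[0,0,-0.27]],"rotation":[[0,0,7],[0,0,14],[0,0,21],[0,0,28],[0,0,35],[0,0,28],[0,0,21],[0,0,14],[0,0,7],[0,0,0]],"grip":[1,1,1,1,1,1,1,1,1,1]}'
python3 -m pendant '{"linear":[[0,0,-0.03],[0,0,-0.05],[0,0,-0.08],[0,0,-0.1],[0,0,-0.13],[0,0,-0.16],[0,0,-0.18],[0,0,-0.21],[0,0,-0.24],[0,0,-0.27]],"rotation":[[0,0,-7],[0,0,-14],[0,0,-21],[0,0,-28],[0,0,-35],[0,0,-28],[0,0,-21],[0,0,-14],[0,0,-7],[0,0,0]],"grip":[1,1,1,1,1,1,1,1,1,1]}'
```

```text
time: 4.32
tool_pos: [0.6533, -0.0221, 0.1063]
tool_rot: [0.0, 0.991, -0.132, -0.0]
contact_force: [-0.3, 0.1, -5.2]
gripper_width: 0.151
time: 5.15
tool_pos: [0.6527, -0.0222, 0.1071]
tool_rot: [0.0, 0.991, -0.137, -0.001]
contact_force: [1.3, -0.3, -10.0]
gripper_width: 0.148
```

```bash
python3 -m pendant '{"linear":[[0,0,-0.03],[0,0,-0.05],[0,0,-0.08],[0,0,-0.1],[0,0,-0.13],[0,0,-0.16],[0,0,-0.18],[0,0,-0.21],[0,0,-0.24],[0,0,-0.27]],"rotation":[[0,0,7],[0,0,14],[0,0,21],[0,0,28],[0,0,35],[0,0,28],[0,0,21],[0,0,14],[0,0,7],[0,0,0]],"grip":[1,1,1,1,1,1,1,1,1,1]}'
python3 -m pendant '{"linear":[[0,0,-0.03],[0,0,-0.05],[0,0,-0.08],[0,0,-0.1],[0,0,-0.13],[0,0,-0.16],[0,0,-0.18],[0,0,-0.21],[0,0,-0.24],[0,0,-0.27]],"rotation":[[0,0,-7],[0,0,-14],[0,0,-21],[0,0,-28],[0,0,-35],[0,0,-28],[0,0,-21],[0,0,-14],[0,0,-7],[0,0,0]],"grip":[1,1,1,1,1,1,1,1,1,1]}'
python3 -m pendant '{"linear":[[0,0,-0.03],[0,0,-0.05],[0,0,-0.08],[0,0,-0.1],[0,0,-0.13],[0,0,-0.16],[0,0,-0.18],[0,0,-0.21],[0,0,-0.24],[0,0,-0.27]],"rotation":[[0,0,7],[0,0,14],[0,0,21],[0,0,28],[0,0,35],[0,0,28],[0,0,21],[0,0,14],[0,0,7],[0,0,0]],"grip":[1,1,1,1,1,1,1,1,1,1]}'
```

```text
time: 5.98
tool_pos: [0.6524, -0.0219, 0.1085]
tool_rot: [-0.0, 0.991, -0.132, -0.001]
contact_force: [4.2, -0.7, -15.4]
gripper_width: 0.145
time: 6.82
tool_pos: [0.6522, -0.0222, 0.1105]
tool_rot: [0.0, 0.991, -0.137, -0.001]
contact_force: [4.0, -1.0, -17.4]
gripper_width: 0.148
time: 7.65
tool_pos: [0.6521, -0.0219, 0.1129]
tool_rot: [-0.0, 0.991, -0.132, -0.001]
contact_force: [3.9, -1.4, -18.4]
gripper_width: 0.145
```

```bash
python3 -m pendant '{"linear":[[0,0,-0.03],[0,0,-0.05],[0,0,-0.08],[0,0,-0.1],[0,0,-0.13],[0,0,-0.16],[0,0,-0.18],[0,0,-0.21],[0,0,-0.24],[0,0,-0.27]],"rotation":[[0,0,-7],[0,0,-14],[0,0,-21],[0,0,-28],[0,0,-35],[0,0,-28],[0,0,-21],[0,0,-14],[0,0,-7],[0,0,0]],"grip":[1,1,1,1,1,1,1,1,1,1]}'
python3 -m pendant '{"linear":[[0,0,-0.03],[0,0,-0.05],[0,0,-0.08],[0,0,-0.1],[0,0,-0.13],[0,0,-0.16],[0,0,-0.18],[0,0,-0.21],[0,0,-0.24],[0,0,-0.27]],"rotation":[[0,0,7],[0,0,14],[0,0,21],[0,0,28],[0,0,35],[0,0,28],[0,0,21],[0,0,14],[0,0,7],[0,0,0]],"grip":[1,1,1,1,1,1,1,1,1,1]}'
python3 -m pendant '{"linear":[[0,0,-0.03],[0,0,-0.05],[0,0,-0.08],[0,0,-0.1],[0,0,-0.13],[0,0,-0.16],[0,0,-0.18],[0,0,-0.21],[0,0,-0.24],[0,0,-0.27]],"rotation":[[0,0,-7],[0,0,-14],[0,0,-21],[0,0,-28],[0,0,-35],[0,0,-28],[0,0,-21],[0,0,-14],[0,0,-7],[0,0,0]],"grip":[1,1,1,1,1,1,1,1,1,1]}'
python3 -m pendant '{"linear":[[0,0,-0.03],[0,0,-0.05],[0,0,-0.08],[0,0,-0.1],[0,0,-0.13],[0,0,-0.16],[0,0,-0.18],[0,0,-0.21],[0,0,-0.24],[0,0,-0.27]],"rotation":[[0,0,7],[0,0,14],[0,0,21],[0,0,28],[0,0,35],[0,0,28],[0,0,21],[0,0,14],[0,0,7],[0,0,0]],"grip":[1,1,1,1,1,1,1,1,1,1]}'
```

```text
time: 8.48
tool_pos: [0.6521, -0.0221, 0.1155]
tool_rot: [0.0, 0.991, -0.137, -0.001]
contact_force: [4.7, -2.5, -18.9]
gripper_width: 0.148
time: 9.32
tool_pos: [0.6521, -0.0219, 0.1185]
tool_rot: [-0.0, 0.991, -0.132, -0.001]
contact_force: [4.0, -1.0, -17.9]
gripper_width: 0.15
time: 10.15
tool_pos: [0.6523, -0.022, 0.1216]
tool_rot: [0.0, 0.991, -0.137, -0.001]
contact_force: [3.7, -1.0, -15.6]
gripper_width: 0.152
time: 10.98
tool_pos: [0.6523, -0.022, 0.1246]
tool_rot: [0.0, 0.991, -0.132, -0.001]
contact_force: [3.0, -0.2, -13.4]
gripper_width: 0.15
```

```bash
python3 -m pendant '{"linear":[[0,0,-0.03],[0,0,-0.05],[0,0,-0.08],[0,0,-0.1],[0,0,-0.13],[0,0,-0.16],[0,0,-0.18],[0,0,-0.21],[0,0,-0.24],[0,0,-0.27]],"rotation":[[0,0,-7],[0,0,-14],[0,0,-21],[0,0,-28],[0,0,-35],[0,0,-28],[0,0,-21],[0,0,-14],[0,0,-7],[0,0,0]],"grip":[1,1,1,1,1,1,1,1,1,1]}'
python3 -m pendant '{"linear":[[0,0,-0.05],[0,0,-0.1],[0,0,-0.15],[0,0,-0.2],[0,0,-0.25],[0,0,-0.3],[0,0,-0.35],[0,0,-0.4],[0,0,-0.45],[0,0,-0.5]],"rotation":[[0,0,7],[0,0,14],[0,0,21],[0,0,28],[0,0,35],[0,0,28],[0,0,21],[0,0,14],[0,0,7],[0,0,0]],"grip":[1,1,1,1,1,1,1,1,1,1]}'
```

```text
time: 11.82
tool_pos: [0.6539, -0.0221, 0.1314]
tool_rot: [0.0, 0.991, -0.137, 0.001]
contact_force: [0.2, -0.1, -1.2]
gripper_width: 0.147
time: 12.65
tool_pos: [0.654, -0.0221, 0.1365]
tool_rot: [0.0, 0.991, -0.131, 0.001]
contact_force: [-0.5, 0.6, -2.7]
gripper_width: 0.151
```

```bash
python3 -m pendant '{"linear":[[0,0,-0.5],[0,0,-1],[0,0,-1.5],[0,0,-2],[0,0,-3],[0,0,-4.5],[0,0,-6],[0,0,-7.5],[0,0,-9],[0,0,-10]],"rotation":[[0,0,0],[0,0,0],[0,0,0],[0,0,0],[0,0,0],[0,0,0],[0,0,0],[0,0,0],[0,0,0],[0,0,0]],"grip":[1,1,1,1,1,1,1,1,1,1]}'
python3 - <<'E'
from h import *
goal((.6175,.3410,.236),xdir=(.9962,.0872,0))
E
```

```text
time: 13.48
tool_pos: [0.6545, -0.0221, 0.239]
tool_rot: [0.0, 0.991, -0.134, 0.002]
contact_force: [0.0, -0.4, -1.6]
gripper_width: 0.149
lin cm [-13.24 -34.01   0.26] rot [  0.   -0.2 -20.4] alt [ -0.3  -0.  159.6] j [-0.15  0.13  1.56  0.    1.45  0.12]
```

```bash
python3 -m pendant '{"linear":[[-1.3,-3.4,0],[-2.6,-6.8,0],[-4,-10.2,0],[-5.3,-13.6,0],[-6.6,-17,0],[-7.9,-20.4,0],[-9.3,-23.8,0],[-10.6,-27.2,0],[-11.9,-30.6,0],[-13.2,-34,0]],"rotation":[[0,0,-2],[0,0,-4],[0,0,-6],[0,0,-8],[0,0,-10],[0,0,-12],[0,0,-14],[0,0,-16],[0,0,-18],[0,0,-20.4]],"grip":[1,1,1,1,1,1,1,1,1,1]}'
python3 - <<'E'
from h import *
cv2.imwrite("pics/t2.png",manip.grab_frame("top")[:,:,::-1])
cv2.imwrite("pics/w2.png",manip.grab_frame("wrist")[:,:,::-1])
goal((.6175,.3410,.236),xdir=(.9962,.0872,0))
E
```

```text
time: 14.32
tool_pos: [0.6165, 0.3428, 0.2362]
tool_rot: [-0.0, 0.999, 0.044, 0.0]
contact_force: [0.7, -0.4, -1.4]
gripper_width: 0.146
lin cm [ 0.16  0.52 -0.01] rot [-0.1 -0.   0.3] alt [   0.    -0.2 -179.7] j [0.41 0.25 1.42 0.   1.47 0.31]
```

View pics/w2.png

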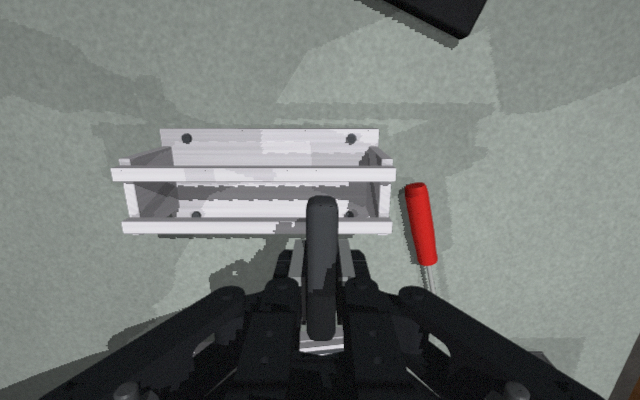

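```bash
python3 - <<'E'
from h import *
a=plane("wrist",(322,197),.236);b=plane("wrist",(321,338),.236);print((a+b)/2,np.linalg.norm(a-b))
for p in((112,174.5),(396,174.5),(123,227),(392,227)):print(p,plane("wrist",p,.1))
q=np.mean([plane("wrist",p,.1) for p in((112,174.5),(396,174.5),(123,227),(392,227))],0);print(q)
E
```

```text
[0.61593303 0.35070496 0.236     ] 0.06883754625291069
(112, 174.5) [0.43999533 0.34667083 0.1       ]
(396, 174.5) [0.67715764 0.36888289 0.1       ]
(123, 227) [0.44484019 0.29946094 0.1       ]
(392, 227) [0.68137705 0.32160635 0.1       ]
[0.56084255 0.33415525 0.1       ]
```

```bash
python3 -m pendant '{"linear":[[0.1,0.3,0],[0.2,0.5,0],[0.2,0.5,0],[0.2,0.5,0],[0.2,0.5,0],[0.2,0.5,0],[0.2,0.5,0],[0.2,0.5,0],[0.2,0.5,0],[0.2,0.5,0]],"rotation":[[0,0,0],[0,0,0],[0,0,0],[0,0,0],[0,0,0],[0,0,0],[0,0,0],[0,0,0],[0,0,0],[0,0,0]],"grip":[1,1,1,1,1,1,1,1,1,1]}'
python3 - <<'E'
from h import *
goal((.619,.3365,.172),xdir=(.9962,.0872,0))
s=manip.state()["tool_pos"];c=manip.calibration("wrist")
f=manip.grab_frame("wrist");cv2.imwrite("pics/w3.png",f[:,:,::-1])
g=f.astype(int).sum(2);col=g[:,322-4:322+4].mean(1);print(np.round(col[150:370:4]).astype(int));print(s)
E
```

```text
time: 15.25
tool_pos: [0.6193, 0.3361, 0.2353]
tool_rot: [-0.0, 0.999, 0.043, -0.0]
contact_force: [0.1, 0.2, -2.7]
gripper_width: 0.146
lin cm [-0.02 -0.04  6.33] rot [-0.  0. -0.] alt [  0.   0. 180.] j [0.39 0.25 1.43 0.   1.47 0.31]
[356 669 685 664 618 631 321 320 364 375 666 667 137 150 212 214 210 210
 210 210 211 214 211 210 213 213 212 211 208 208 208 205 196 189 118  97
  98 111 114 114 113 118 118 118 108 124 137 135 245 573 366 237  68  64
  71]
[0.61927868 0.33608825 0.23530671]
```

```bash
python3 - <<'E'
from h import *
a=plane("wrist",(322,197),.2352);b=plane("wrist",(321,339),.2352);print((a+b)/2)
q=(np.array([.559,.335]));print(q)
E
python3 -m pendant '{"linear":[[0,0,1.5],[0,0,3],[0,0,4.5],[0,0,6],[0,0,7.5],[0,0,8.5],[0,0,9.5],[0,0,9.8],[0,0,9.8],[0,0,9.8]],"rotation":[[0,0,0],[0,0,0],[0,0,0],[0,0,0],[0,0,0],[0,0,0],[0,0,0],[0,0,0],[0,0,0],[0,0,0]],"grip":[1,1,1,1,1,1,1,1,1,1]}'
python3 - <<'E'
from h import *
cv2.imwrite("pics/w4.png",manip.grab_frame("wrist")[:,:,::-1])
cv2.imwrite("pics/s4.png",cv2.resize(manip.grab_frame("scene")[60:220,340:500,::-1],None,fx=3.5,fy=3.5))
E
```

```text
[0.61983052 0.34035662 0.2352    ]
[0.559 0.335]
time: 16.13
tool_pos: [0.6197, 0.3363, 0.1378]
tool_rot: [-0.0, 0.999, 0.043, 0.0]
contact_force: [0.1, 0.0, -2.2]
gripper_width: 0.15
```

View pics/w4.png

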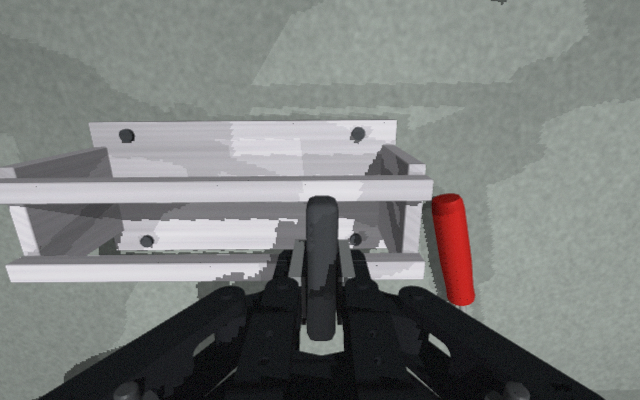

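The wrist view shows the shank inside the gap with no contact force. I'll lower the last 17 mm and release.

```bash
python3 -m pendant '{"linear":[[0,0,0.5],[0,0,1],[0,0,1.5],[0,0,1.8],[0,0,1.8],[0,0,1.8],[0,0,1.8],[0,0,1.8],[0,0,1.8],[0,0,1.8]],"rotation":[[0,0,0],[0,0,0],[0,0,0],[0,0,0],[0,0,0],[0,0,0],[0,0,0],[0,0,0],[0,0,0],[0,0,0]],"grip":[1,1,1,1,1,1,1,0.8,0.6,0.55]}'
python3 -m pendant '{"linear":[[0,0,0],[0,0,0],[0,0,0],[0,0,-2],[0,0,-4],[0,0,-6],[0,0,-8],[0,0,-10],[0,0,-11],[0,0,-11]],"rotation":[[0,0,0],[0,0,0],[0,0,0],[0,0,0],[0,0,0],[0,0,0],[0,0,0],[0,0,0],[0,0,0],[0,0,0]],"grip":[0.5,0.5,0.5,0.5,0.5,0.5,0.5,0.5,0.5,0.5]}'
python3 - <<'E'
from h import *
goal((.498,.0355,.20),xdir=(np.cos(-.384),np.sin(-.384),0))
w=manip.grab_frame("wrist")[:,:,::-1];t=manip.grab_frame("top")[:,:,::-1]
t=cv2.resize(t[150:310,130:390],None,fx=3,fy=3,interpolation=2)
cv2.imwrite("pics/t5.png",cv2.convertScaleAbs(t,alpha=1.5,beta=20));cv2.imwrite("pics/w5.png",w)
E
```

```text
time: 17.07
tool_pos: [0.6197, 0.3362, 0.12]
tool_rot: [-0.0, 0.999, 0.043, 0.001]
contact_force: [1.1, 0.7, 0.8]
gripper_width: 0.45
time: 17.9
tool_pos: [0.6207, 0.3367, 0.2333]
tool_rot: [-0.001, 0.999, 0.043, 0.003]
contact_force: [0.1, 0.9, 1.3]
gripper_width: 0.501
lin cm [-14.85  28.95   3.19] rot [-0.2 -0.3 27. ] alt [   0.4   -0.2 -153. ] j [ 0.39  0.25  1.43 -0.    1.46  0.31]
```

View pics/w5.png

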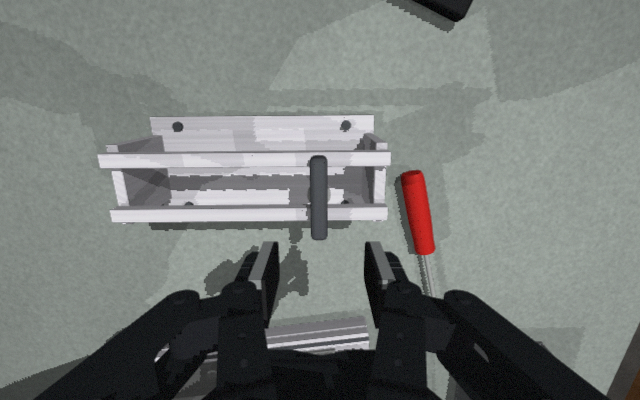

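Pin d hangs across both rails, its bar running from (319,157) to (319,240). Next is pin a.

```bash
python3 -m pendant '{"linear":[[-1.6,3.2,0],[-3.2,6.4,0],[-4.8,9.6,0],[-6.4,12.8,0],[-8,16,0],[-9.6,19.2,0],[-11.2,22.4,0],[-13,25.6,0],[-14.9,29,0],[-14.9,29,2]],"rotation":[[0,0,3],[0,0,6],[0,0,9],[0,0,12],[0,0,15],[0,0,18],[0,0,21],[0,0,24],[0,0,26],[0,0,26]],"grip":[0.4,0.4,0.4,0.4,0.4,0.4,0.4,0.4,0.4,0.4]}'
python3 -m pendant '{"linear":[[0,0,0],[0,0,0],[0,0,0],[0,0,0],[0,0,0],[0,0,0],[0,0,0],[0,0,0],[0,0,0],[0,0,0]],"rotation":[[0,0,0],[0,0,0],[0,0,0],[0,0,0],[0,0,0],[0,0,0],[0,0,0],[0,0,0],[0,0,0],[0,0,0]],"grip":[0.4,0.4,0.4,0.4,0.4,0.4,0.4,0.4,0.4,0.4]}'
python3 - <<'E'
from h import *
cv2.imwrite("pics/w6.png",manip.grab_frame("wrist")[:,:,::-1])
goal((.497,.0355,.102),xdir=(np.cos(-.3665),np.sin(-.3665),0))
print(proj("wrist",(.497,.0355,.106)))
E
```

```text
time: 18.83
tool_pos: [0.4955, 0.0298, 0.2111]
tool_rot: [0.001, 0.983, -0.186, 0.002]
contact_force: [1.3, 0.1, 0.4]
gripper_width: 0.602
time: 19.67
tool_pos: [0.4959, 0.0344, 0.2093]
tool_rot: [-0.0, 0.983, -0.183, 0.0]
contact_force: [0.6, 0.3, 0.5]
gripper_width: 0.602
lin cm [ 0.06 -0.15 10.73] rot [-0.  0. -0.] alt [  0.   0. 180.] j [-0.08 -0.23  1.95  0.    1.42  0.29]
[321.45516273 204.31778233]
```

View pics/w6.png

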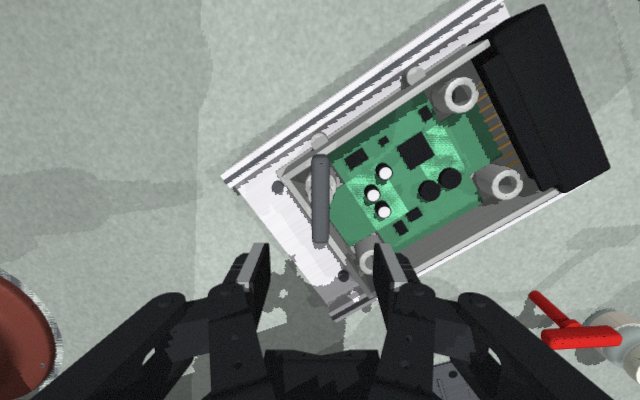

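Bar a runs from (320,157) to (319,243), centre (320,200), about 2 mm from the prediction. The bore d at (507,182) is now empty. Descending on bar a.

```bash
python3 -m pendant '{"linear":[[0,-0.3,3],[0,-0.3,6],[0,-0.3,9],[0,-0.3,10.7],[0,-0.3,10.7],[0,-0.3,10.7],[0,-0.3,10.7],[0,-0.3,10.7],[0,-0.3,10.7],[0,-0.3,10.7]],"rotation":[[0,0,0],[0,0,0],[0,0,0],[0,0,0],[0,0,0],[0,0,0],[0,0,0],[0,0,0],[0,0,0],[0,0,0]],"grip":[0.4,0.5,0.5,0.5,0.6,0.6,0.7,0.8,0.9,1]}'
python3 -m pendant '{"linear":[[0,0,0],[0,0,0],[0,0,0],[0,0,0],[0,0,0],[0,0,-0.1],[0,0,-0.2],[0,0,-0.3],[0,0,-0.3],[0,0,-0.3]],"rotation":[[0,0,0],[0,0,0],[0,0,0],[0,0,0],[0,0,0],[0,0,0],[0,0,0],[0,0,0],[0,0,0],[0,0,0]],"grip":[1,1,1,1,1,1,1,1,1,1]}'
```

```text
time: 20.55
tool_pos: [0.4974, 0.0375, 0.1047]
tool_rot: [-0.0, 0.983, -0.183, 0.0]
contact_force: [-5.2, 2.2, 6.3]
gripper_width: 0.152
time: 21.38
tool_pos: [0.4969, 0.0374, 0.1048]
tool_rot: [-0.0, 0.983, -0.183, 0.0]
contact_force: [0.4, 2.8, -6.6]
gripper_width: 0.148
```

```bash
python3 -m pendant '{"linear":[[0,0,-0.03],[0,0,-0.05],[0,0,-0.08],[0,0,-0.1],[0,0,-0.13],[0,0,-0.16],[0,0,-0.18],[0,0,-0.21],[0,0,-0.24],[0,0,-0.27]],"rotation":[[0,0,7],[0,0,14],[0,0,21],[0,0,28],[0,0,35],[0,0,28],[0,0,21],[0,0,14],[0,0,7],[0,0,0]],"grip":[1,1,1,1,1,1,1,1,1,1]}'
python3 -m pendant '{"linear":[[0,0,-0.03],[0,0,-0.05],[0,0,-0.08],[0,0,-0.1],[0,0,-0.13],[0,0,-0.16],[0,0,-0.18],[0,0,-0.21],[0,0,-0.24],[0,0,-0.27]],"rotation":[[0,0,-7],[0,0,-14],[0,0,-21],[0,0,-28],[0,0,-35],[0,0,-28],[0,0,-21],[0,0,-14],[0,0,-7],[0,0,0]],"grip":[1,1,1,1,1,1,1,1,1,1]}'
python3 -m pendant '{"linear":[[0,0,-0.03],[0,0,-0.05],[0,0,-0.08],[0,0,-0.1],[0,0,-0.13],[0,0,-0.16],[0,0,-0.18],[0,0,-0.21],[0,0,-0.24],[0,0,-0.27]],"rotation":[[0,0,7],[0,0,14],[0,0,21],[0,0,28],[0,0,35],[0,0,28],[0,0,21],[0,0,14],[0,0,7],[0,0,0]],"grip":[1,1,1,1,1,1,1,1,1,1]}'
```

```text
time: 22.22
tool_pos: [0.4962, 0.0373, 0.1061]
tool_rot: [-0.0, 0.984, -0.18, -0.001]
contact_force: [1.9, 2.7, -12.1]
gripper_width: 0.152
time: 23.05
tool_pos: [0.4959, 0.0371, 0.1079]
tool_rot: [0.0, 0.983, -0.185, -0.001]
contact_force: [4.6, 1.8, -17.6]
gripper_width: 0.155
time: 23.88
tool_pos: [0.4958, 0.0374, 0.1102]
tool_rot: [-0.0, 0.984, -0.18, -0.001]
contact_force: [4.8, 1.9, -18.0]
gripper_width: 0.151
```

```bash
python3 -m pendant '{"linear":[[0,0,-0.03],[0,0,-0.05],[0,0,-0.08],[0,0,-0.1],[0,0,-0.13],[0,0,-0.16],[0,0,-0.18],[0,0,-0.21],[0,0,-0.24],[0,0,-0.27]],"rotation":[[0,0,-7],[0,0,-14],[0,0,-21],[0,0,-28],[0,0,-35],[0,0,-28],[0,0,-21],[0,0,-14],[0,0,-7],[0,0,0]],"grip":[1,1,1,1,1,1,1,1,1,1]}'
python3 -m pendant '{"linear":[[0,0,-0.03],[0,0,-0.05],[0,0,-0.08],[0,0,-0.1],[0,0,-0.13],[0,0,-0.16],[0,0,-0.18],[0,0,-0.21],[0,0,-0.24],[0,0,-0.27]],"rotation":[[0,0,7],[0,0,14],[0,0,21],[0,0,28],[0,0,35],[0,0,28],[0,0,21],[0,0,14],[0,0,7],[0,0,0]],"grip":[1,1,1,1,1,1,1,1,1,1]}'
python3 -m pendant '{"linear":[[0,0,-0.03],[0,0,-0.05],[0,0,-0.08],[0,0,-0.1],[0,0,-0.13],[0,0,-0.16],[0,0,-0.18],[0,0,-0.21],[0,0,-0.24],[0,0,-0.27]],"rotation":[[0,0,-7],[0,0,-14],[0,0,-21],[0,0,-28],[0,0,-35],[0,0,-28],[0,0,-21],[0,0,-14],[0,0,-7],[0,0,0]],"grip":[1,1,1,1,1,1,1,1,1,1]}'
python3 -m pendant '{"linear":[[0,0,-0.03],[0,0,-0.05],[0,0,-0.08],[0,0,-0.1],[0,0,-0.13],[0,0,-0.16],[0,0,-0.18],[0,0,-0.21],[0,0,-0.24],[0,0,-0.27]],"rotation":[[0,0,7],[0,0,14],[0,0,21],[0,0,28],[0,0,35],[0,0,28],[0,0,21],[0,0,14],[0,0,7],[0,0,0]],"grip":[1,1,1,1,1,1,1,1,1,1]}'
python3 -m pendant '{"linear":[[0,0,-0.03],[0,0,-0.05],[0,0,-0.08],[0,0,-0.1],[0,0,-0.13],[0,0,-0.16],[0,0,-0.18],[0,0,-0.21],[0,0,-0.24],[0,0,-0.27]],"rotation":[[0,0,-7],[0,0,-14],[0,0,-21],[0,0,-28],[0,0,-35],[0,0,-28],[0,0,-21],[0,0,-14],[0,0,-7],[0,0,0]],"grip":[1,1,1,1,1,1,1,1,1,1]}'
```

```text
time: 24.72
tool_pos: [0.4958, 0.0371, 0.1127]
tool_rot: [0.0, 0.983, -0.185, -0.001]
contact_force: [5.4, 0.8, -18.3]
gripper_width: 0.153
time: 25.55
tool_pos: [0.4958, 0.0373, 0.1158]
tool_rot: [-0.0, 0.984, -0.18, -0.001]
contact_force: [3.9, 2.5, -16.4]
gripper_width: 0.151
time: 26.38
tool_pos: [0.4959, 0.0371, 0.1187]
tool_rot: [0.0, 0.983, -0.185, -0.001]
contact_force: [5.0, 1.1, -17.3]
gripper_width: 0.147
time: 27.22
tool_pos: [0.496, 0.0371, 0.1218]
tool_rot: [-0.0, 0.984, -0.18, -0.001]
contact_force: [2.7, 1.3, -12.9]
gripper_width: 0.146
time: 28.05
tool_pos: [0.4964, 0.0371, 0.1249]
tool_rot: [0.0, 0.983, -0.186, -0.0]
contact_force: [4.5, 1.6, -11.7]
gripper_width: 0.152
```

```bash
python3 -m pendant '{"linear":[[0,0,-0.05],[0,0,-0.1],[0,0,-0.15],[0,0,-0.2],[0,0,-0.25],[0,0,-0.3],[0,0,-0.35],[0,0,-0.4],[0,0,-0.45],[0,0,-0.5]],"rotation":[[0,0,7],[0,0,14],[0,0,21],[0,0,28],[0,0,35],[0,0,28],[0,0,21],[0,0,14],[0,0,7],[0,0,0]],"grip":[1,1,1,1,1,1,1,1,1,1]}'
python3 -m pendant '{"linear":[[0,0,-0.5],[0,0,-1],[0,0,-1.5],[0,0,-2],[0,0,-3],[0,0,-4.5],[0,0,-6],[0,0,-7.5],[0,0,-9],[0,0,-10]],"rotation":[[0,0,0],[0,0,0],[0,0,0],[0,0,0],[0,0,0],[0,0,0],[0,0,0],[0,0,0],[0,0,0],[0,0,0]],"grip":[1,1,1,1,1,1,1,1,1,1]}'
python3 - <<'E'
from h import *
goal((.500,.3265,.236),xdir=(.9962,.0872,0))
E
```

```text
time: 28.88
tool_pos: [0.4973, 0.0368, 0.1325]
tool_rot: [0.0, 0.984, -0.18, 0.0]
contact_force: [-0.7, 1.1, -2.5]
gripper_width: 0.148
time: 29.72
tool_pos: [0.4977, 0.037, 0.2347]
tool_rot: [-0.0, 0.983, -0.183, 0.002]
contact_force: [0.3, -0.3, -1.7]
gripper_width: 0.15
lin cm [-10.2  -27.09  -0.14] rot [ -0.   -0.2 -26.1] alt [ -0.2   0.  153.9] j [-0.07 -0.25  1.92 -0.    1.46  0.29]
```

```bash
python3 -m pendant '{"linear":[[-1.1,-3,0],[-2.2,-6,0],[-3.4,-9,0],[-4.5,-12,0],[-5.7,-15,0],[-6.8,-18,0],[-7.9,-21,0],[-9,-24,0],[-10.2,-27.1,0],[-10.2,-27.1,0]],"rotation":[[0,0,-3],[0,0,-6],[0,0,-9],[0,0,-12],[0,0,-15],[0,0,-18],[0,0,-21],[0,0,-24],[0,0,-26],[0,0,-26]],"grip":[1,1,1,1,1,1,1,1,1,1]}'
python3 -m pendant '{"linear":[[0,0,0],[0,0,0],[0,0,0],[0,0,0],[0,0,0],[0,0,0],[0,0,0],[0,0,0],[0,0,0],[0,0,0]],"rotation":[[0,0,0],[0,0,0],[0,0,0],[0,0,0],[0,0,0],[0,0,0],[0,0,0],[0,0,0],[0,0,0],[0,0,0]],"grip":[1,1,1,1,1,1,1,1,1,1]}'
python3 - <<'E'
from h import *
f=manip.grab_frame("wrist");cv2.imwrite("pics/w7.png",f[:,:,::-1])
goal((.500,.328,.137),xdir=(.9962,.0872,0))
col=f.astype(int).sum(2)[:,316:326].mean(1);print(np.round(col[120:370:4]).astype(int))
a=plane("wrist",(322,197),.236);b=plane("wrist",(321,339),.236);print((a+b)/2)
E
```

```text
time: 30.55
tool_pos: [0.4984, 0.3314, 0.2323]
tool_rot: [-0.001, 0.999, 0.046, 0.0]
contact_force: [-1.1, -1.3, -1.6]
gripper_width: 0.148
time: 31.38
tool_pos: [0.4991, 0.3266, 0.2319]
tool_rot: [0.0, 0.999, 0.043, -0.0]
contact_force: [-0.1, 0.1, -2.2]
gripper_width: 0.151
lin cm [ 0.11 -0.13  9.49] rot [ 0.  0. -0.] alt [  0.  -0. 180.] j [ 0.45 -0.    1.7   0.    1.44  0.37]
[588 595 584 627 598 642 631 638 424 672 679 677 508 567 390 323 388 379
 677 673 295 150 172 223 224 220 223 219 220 221 219 221 221 218 216 222
 218 218 217 219 198 191 178 118  99 109 119 119 120 115 119 121 118 121
 118 116 111 389 676  58  54  79  73]
[0.49944221 0.33336146 0.236     ]
```

View pics/w7.png

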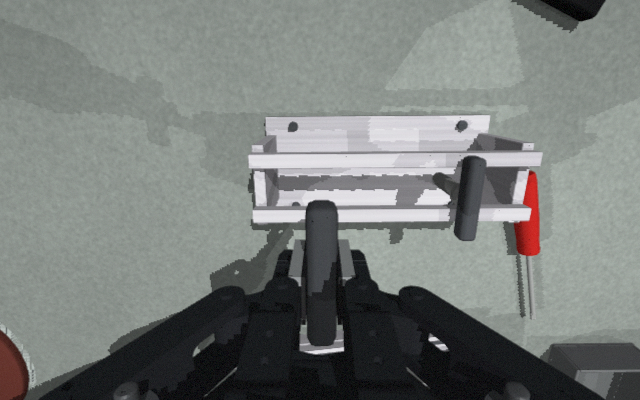

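Pin a is held upright between the rails, with about 100 mm to the hung pin at (470,198). Lower and release.

```bash
python3 -m pendant '{"linear":[[0,0,1.5],[0,0,3],[0,0,4.5],[0,0,6],[0,0,7.5],[0,0,8.5],[0,0,9.5],[0,0,9.5],[0,0,9.5],[0,0,9.5]],"rotation":[[0,0,0],[0,0,0],[0,0,0],[0,0,0],[0,0,0],[0,0,0],[0,0,0],[0,0,0],[0,0,0],[0,0,0]],"grip":[1,1,1,1,1,1,1,1,1,1]}'
python3 -m pendant '{"linear":[[0,0,0.5],[0,0,1],[0,0,1.5],[0,0,1.9],[0,0,1.9],[0,0,1.9],[0,0,1.9],[0,0,1.9],[0,0,1.9],[0,0,1.9]],"rotation":[[0,0,0],[0,0,0],[0,0,0],[0,0,0],[0,0,0],[0,0,0],[0,0,0],[0,0,0],[0,0,0],[0,0,0]],"grip":[1,1,1,1,1,1,1,0.8,0.6,0.55]}'
python3 -m pendant '{"linear":[[0,0,0],[0,0,0],[0,0,0],[0,0,-2],[0,0,-4],[0,0,-6],[0,0,-8],[0,0,-10],[0,0,-12],[0,0,-12]],"rotation":[[0,0,0],[0,0,0],[0,0,0],[0,0,0],[0,0,0],[0,0,0],[0,0,0],[0,0,0],[0,0,0],[0,0,0]],"grip":[0.5,0.5,0.5,0.5,0.5,0.5,0.5,0.5,0.5,0.5]}'
python3 - <<'E'
from h import *
w=manip.grab_frame("wrist")[60:260,200:560,::-1];t=manip.grab_frame("top")[:,:,::-1]
cv2.imwrite("pics/t8full.png",t)
t=cv2.resize(t[160:310,235:500],(780,442),interpolation=2)
cv2.imwrite("pics/m8.png",np.vstack([cv2.convertScaleAbs(t,alpha=1.6,beta=20),cv2.copyMakeBorder(w[30:180],0,0,0,420,0)]))
E
```

```text
time: 32.27
tool_pos: [0.4997, 0.327, 0.1379]
tool_rot: [-0.0, 0.999, 0.043, 0.001]
contact_force: [0.3, -0.2, -2.2]
gripper_width: 0.151
time: 33.1
tool_pos: [0.4995, 0.3269, 0.1185]
tool_rot: [-0.0, 0.999, 0.043, 0.0]
contact_force: [-0.2, -0.4, -0.3]
gripper_width: 0.447
time: 33.93
tool_pos: [0.5012, 0.3277, 0.2435]
tool_rot: [-0.002, 0.999, 0.043, 0.004]
contact_force: [-0.2, 0.6, 0.7]
gripper_width: 0.504
```

View pics/m8.png

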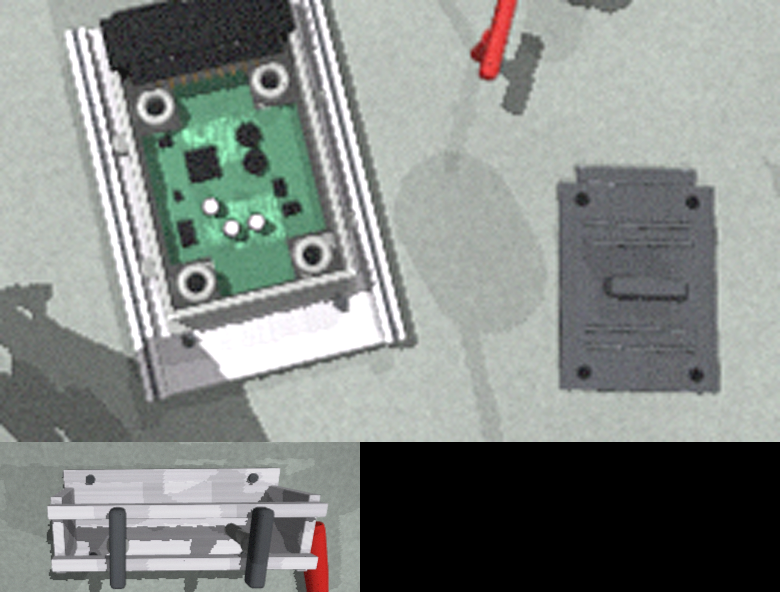

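Both pins hang across both rails and all four bores are empty. Bores in crop: c (155,106), d (269,80), b (313,255), a (196,284). Cover corners in crop: (558,184), (716,187), (560,389), (719,391). I'm remeasuring the seat and cover.

```bash
python3 - <<'E'
from h import *
g=lambda p,z:plane("top",(p[0]/2.943+235,p[1]/2.943+160),z)[:2]
c,d,b,a=[g(p,.06) for p in((155,106),(269,80),(313,255),(196,284))]
m=(a+b+c+d)/4;v=c+d-a-b;u=c+a-b-d
print("seat",m,np.linalg.norm(v)/2,np.linalg.norm(u)/2,np.degrees(np.arctan2(v[1],v[0])),np.degrees(np.arctan2(u[1],u[0]))-90)
q=[g(p,.004) for p in((558,184),(716,187),(560,389),(719,391))];d=q[0]+q[1]-q[2]-q[3]
print("cover",np.mean(q,0),np.degrees(np.arctan2(d[1],d[0])))
q=[g(p,.028) for p in((606,280),(688,290))];print("rib",np.mean(q,0),np.linalg.norm(q[0]-q[1]))
X=np.array([.4885,-.326]);yaw=np.radians(-2.1)
goal((*X,.20),xdir=(np.cos(yaw),np.sin(yaw),0))
E
```

```text
seat [0.57261173 0.00671077] 0.14076163001603206 0.09186923709091414 12.976708236885836 12.98661397347469
cover [ 0.4880017  -0.32581712] -2.343225107469908
rib [ 0.48913938 -0.32438417] 0.06653557376812143
lin cm [-6.75 64.95  3.81] rot [-0.  -0.1  7.1] alt [ 2.000e-01 -1.000e-01 -1.729e+02] j [ 0.45 -0.01  1.7  -0.    1.45  0.37]
```

```bash
python3 -m pendant '{"linear":[[-0.4,4,0],[-0.8,8,0],[-1.3,12,0],[-1.7,16,0],[-2.1,20,0],[-2.5,24,0],[-3,28,0],[-3.4,32,0],[-3.8,36,0],[-4.2,40,0]],"rotation":[[0,0,1],[0,0,2],[0,0,3],[0,0,4],[0,0,5],[0,0,6],[0,0,7],[0,0,7],[0,0,7],[0,0,7]],"grip":[0.3,0.3,0.3,0.3,0.3,0.3,0.3,0.3,0.3,0.3]}'
python3 - <<'E'
from h import *
yaw=np.radians(-2.4)
goal((.4887,-.3256,.15),xdir=(np.cos(yaw),np.sin(yaw),0))
E
```

```text
time: 34.87
tool_pos: [0.4904, -0.0771, 0.2358]
tool_rot: [-0.0, 1.0, -0.018, -0.001]
contact_force: [0.5, -0.8, 1.4]
gripper_width: 0.698
lin cm [ 0.74 24.85  8.55] rot [-0.   0.2  0.4] alt [-2.000e-01 -1.000e-01 -1.796e+02] j [-0.31 -0.25  1.92  0.    1.47 -0.27]
```

```bash
python3 -m pendant '{"linear":[[0.1,4,0],[0.2,8,0],[0.3,12,0],[0.4,16,0],[0.5,20,2],[0.7,23,5],[0.7,24.8,8.5],[0.7,24.8,8.5],[0.7,24.8,8.5],[0.7,24.8,8.5]],"rotation":[[0,0,0],[0,0,0],[0,0,0],[0,0,0],[0,0,0],[0,0,0],[0,0,0],[0,0,0],[0,0,0],[0,0,0]],"grip":[0.3,0.3,0.3,0.3,0.3,0.3,0.3,0.3,0.3,0.3]}'
python3 - <<'E'
from h import *
cv2.imwrite("pics/w9.png",manip.grab_frame("wrist")[:,:,::-1])
yaw=np.radians(-2.4)
goal((.4887,-.3256,.030),xdir=(np.cos(yaw),np.sin(yaw),0))
print(proj("wrist",(.4887,-.3256,.028)))
E
```

```text
time: 35.7
tool_pos: [0.4896, -0.3229, 0.152]
tool_rot: [-0.001, 1.0, -0.018, -0.001]
contact_force: [0.1, -0.2, 1.0]
gripper_width: 0.702
lin cm [-0.18  0.25 12.37] rot [ 0.  -0.1  0.4] alt [ 1.000e-01  0.000e+00 -1.796e+02] j [-0.71  0.04  1.79  0.    1.3  -0.67]
[318.16168942 200.1247119 ]
```

View pics/w9.png

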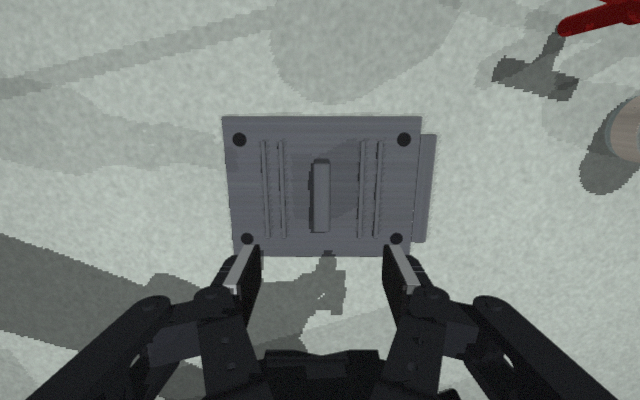

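The rib top runs from (321,160) to (321,232), within 3 px of the prediction, and the tongue faces +x. Going down to grip it.

```bash
python3 -m pendant '{"linear":[[-0.1,0.1,3],[-0.1,0.1,6],[-0.1,0.1,9],[-0.1,0.1,11],[-0.1,0.1,12.1],[-0.1,0.1,12.1],[-0.1,0.1,12.1],[-0.1,0.1,12.1],[-0.1,0.1,12.1],[-0.1,0.1,12.1]],"rotation":[[0,0,0.4],[0,0,0.4],[0,0,0.4],[0,0,0.4],[0,0,0.4],[0,0,0.4],[0,0,0.4],[0,0,0.4],[0,0,0.4],[0,0,0.4]],"grip":[0.5,0.6,0.6,0.6,0.6,0.6,0.7,0.8,0.9,1]}'
python3 -m pendant '{"linear":[[0,0,0],[0,0,0],[0,0,0],[0,0,0],[0,0,0],[0,0,0],[0,0,0],[0,0,0],[0,0,0],[0,0,0]],"rotation":[[0,0,0],[0,0,0],[0,0,0],[0,0,0],[0,0,0],[0,0,0],[0,0,0],[0,0,0],[0,0,0],[0,0,0]],"grip":[1,1,1,1,1,1,1,1,1,1]}'
```

```text
time: 36.58
tool_pos: [0.4906, -0.3257, 0.0349]
tool_rot: [0.001, 1.0, -0.021, 0.002]
contact_force: [0.2, 1.4, 7.3]
gripper_width: 0.15
time: 37.42
tool_pos: [0.4906, -0.3256, 0.0349]
tool_rot: [0.001, 1.0, -0.021, 0.002]
contact_force: [-0.1, 3.0, 6.0]
gripper_width: 0.148
```

```bash
cat >> h.py <<'E'
S=np.array([.5726,.0067,.06]);YAW=13.0;H=.0349
def pose(xt,zt,th,yo=0.):
    "TCP pose with cover tongue tip at (xt,yo,zt) mm in seat frame, tilt th deg"
    t=np.radians(th);W=R.from_euler("z",YAW,degrees=True)
    cx=np.array([np.cos(t),0,-np.sin(t)]);n=np.array([np.sin(t),0,np.cos(t)])
    p=np.array([xt,yo,zt])/1000-.098*cx+H*n
    return S+W.apply(p),-W.apply(n),W.apply(cx)
def gp(*a):
    X,z,x=pose(*a);print(a,np.round(X,4),end=" ");goal(X,z,x)
E
python3 -m pendant '{"linear":[[0,0,-0.5],[0,0,-1.5],[0,0,-3.5],[0,0,-6],[0,0,-9],[0,0,-12],[0,0,-15],[0,0,-17],[0,0,-17],[0,0,-17]],"rotation":[[0,0,0],[0,0,0],[0,0,0],[0,0,0],[0,0,0],[0,0,0],[0,0,0],[0,0,0],[0,0,0],[0,0,0]],"grip":[1,1,1,1,1,1,1,1,1,1]}'
python3 - <<'E'
from h import *
gp(75,90,0)
E
```

```text
time: 38.25
tool_pos: [0.4893, -0.3249, 0.2033]
tool_rot: [0.001, 1.0, -0.021, 0.001]
contact_force: [-0.6, 0.4, -3.9]
gripper_width: 0.148
(75, 90, 0) [0.5502 0.0015 0.1849] lin cm [  4.69 -32.88   1.79] rot [  0.1  -0.1 -15.4] alt [ -0.2  -0.2 164.6] j [-0.71 -0.    1.75 -0.    1.39 -0.67]
```

```bash
python3 -m pendant '{"linear":[[0.5,-3.3,0],[1,-6.6,0],[1.4,-9.9,0],[1.9,-13.2,0],[2.4,-16.5,0],[2.8,-19.8,0],[3.3,-23.1,0],[3.8,-26.4,0],[4.3,-29.7,0],[4.7,-32.9,0]],"rotation":[[0,0,-1.6],[0,0,-3.2],[0,0,-4.8],[0,0,-6.4],[0,0,-8],[0,0,-9.6],[0,0,-11.2],[0,0,-12.8],[0,0,-14.4],[0,0,-15.4]],"grip":[1,1,1,1,1,1,1,1,1,1]}'
python3 -m pendant '{"linear":[[0,0,0],[0,0,0],[0,0,0],[0,0,0],[0,0,0],[0,0,0],[0,0,0],[0,0,0],[0,0,0],[0,0,0]],"rotation":[[0,-1,0],[0,-3,0],[0,-5,0],[0,-8,0],[0,-8,0],[0,-8,0],[0,-8,0],[0,-8,0],[0,-8,0],[0,-8,0]],"grip":[1,1,1,1,1,1,1,1,1,1]}'
python3 - <<'E'
from h import *
f=manip.grab_frame("wrist");t=manip.grab_frame("top")
gp(75,60,8);gp(75,2.5,8)
cv2.imwrite("pics/w10.png",f[:,:,::-1])
t=cv2.resize(t[140:305,240:390,::-1],None,fx=3.5,fy=3.5,interpolation=2)
cv2.imwrite("pics/t10.png",cv2.convertScaleAbs(t,alpha=1.6,beta=20))
E
```

```text
time: 39.08
tool_pos: [0.5483, 0.0041, 0.1985]
tool_rot: [-0.001, 0.994, 0.113, -0.003]
contact_force: [0.0, -0.1, -2.6]
gripper_width: 0.15
time: 39.92
tool_pos: [0.5497, 0.002, 0.2019]
tool_rot: [0.008, 0.991, 0.112, -0.069]
contact_force: [1.0, -1.2, -3.9]
gripper_width: 0.14
(75, 60, 8) [0.5559 0.0028 0.1682] lin cm [1.07 0.06 3.27] rot [-0.  -0.  -0.1] alt [ -0.    0.  179.9] j [-0.11 -0.    1.76 -0.05  1.52 -0.33]
(75, 2.5, 8) [0.5559 0.0028 0.1107] lin cm [1.87 0.06 8.97] rot [-0.  -0.  -0.1] alt [ -0.    0.  179.9] j [-0.11 -0.    1.76 -0.05  1.52 -0.33]
```

View pics/w10.png

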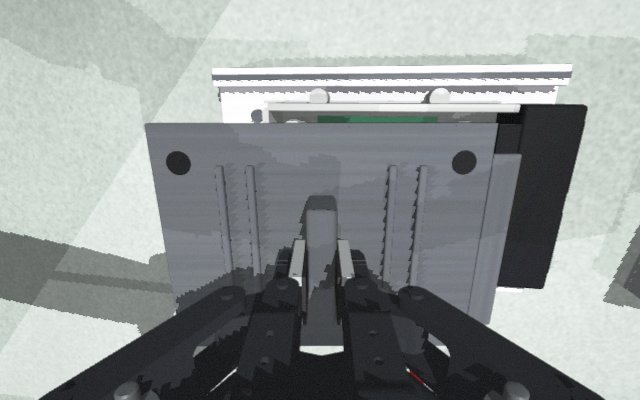

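The cover is square in the jaws, with its far edge along row 124 and its tongue pointing at the header. I'm checking its centring in the hand along y and the yaw from that edge.

```bash
python3 - <<'E'
from h import *
s=manip.state();r=rot()
def tp(p,z):
    o,d=ray("wrist",p);o=r.inv().apply(o-s["tool_pos"]);d=r.inv().apply(d);return (o+d*(z-o[2])/d[2])*1000
for n,p in(("edgeL",(147,124)),("edgeR",(499,124)),("tongue corner",(521,154)),("hole",(178,163)),("hole",(464,163))):print(n,np.round(tp(p,.0309),1))
print("rib end",np.round(tp((321,198),.007),1))
E
```

```text
edgeL [-81.3 -65.2  30.9]
edgeR [ 84.9 -65.4  30.9]
tongue corner [ 98.  -51.2  30.9]
hole [-69.2 -46.6  30.9]
hole [ 70.9 -46.7  30.9]
rib end [  0.9 -36.2   7. ]
```

```bash
python3 -m pendant '{"linear":[[0.5,0,1.5],[1,0,3.2],[1.2,0,4.2],[1.3,0,5.2],[1.5,0,6.2],[1.6,0,7.2],[1.75,0,8],[1.87,0,8.9],[1.87,0,8.9],[1.87,0,8.9]],"rotation":[[0,0,0],[0,0,0],[0,0,0],[0,0,0],[0,0,0],[0,0,0],[0,0,0],[0,0,0],[0,0,0],[0,0,0]],"grip":[1,1,1,1,1,1,1,1,1,1]}'
python3 - <<'E'
from h import *
manip.grab_frame("top");gp(75,2.5,8);gp(97.5,2,8)
cv2.imwrite("pics/w11.png",manip.grab_frame("wrist")[:,:,::-1])
E
```

```text
time: 40.85
tool_pos: [0.5555, 0.0036, 0.1106]
tool_rot: [0.008, 0.991, 0.113, -0.07]
contact_force: [0.1, -0.1, -2.3]
gripper_width: 0.146
(75, 2.5, 8) [0.5559 0.0028 0.1107] lin cm [-0.02  0.06  0.07] rot [-0. -0. -0.] alt [ -0.   0. 180.] j [-0.11  0.1   1.81 -0.05  1.36 -0.32]
(97.5, 2, 8) [0.5778 0.0079 0.1102] lin cm [ 2.21  0.06 -0.2 ] rot [-0. -0. -0.] alt [ -0.   0. 180.] j [-0.11  0.1   1.81 -0.05  1.36 -0.32]
```

```bash
python3 -m pendant '{"linear":[[0.2,0.1,0],[0.45,0.1,-0.02],[0.7,0.1,-0.06],[1,0.1,-0.1],[1.3,0.1,-0.13],[1.6,0.1,-0.16],[1.9,0.1,-0.18],[2.1,0.1,-0.2],[2.2,0.1,-0.2],[2.2,0.1,-0.2]],"rotation":[[0,0,0],[0,0,0],[0,0,0],[0,0,0],[0,0,0],[0,0,0],[0,0,0],[0,0,0],[0,0,0],[0,0,0]],"grip":[1,1,1,1,1,1,1,1,1,1]}'
python3 - <<'E'
from h import *
t=manip.grab_frame("scene")
gp(97.5,1.5,8);gp(97.5,1,5);gp(97.5,.5,2.5);gp(97.5,0,0)
t=cv2.resize(t[110:280,230:410,::-1],None,fx=3.5,fy=3.5,interpolation=2)
cv2.imwrite("pics/s12.png",cv2.convertScaleAbs(t,alpha=2,beta=20))
E
```

```text
time: 41.78
tool_pos: [0.5778, 0.0076, 0.11]
tool_rot: [0.008, 0.991, 0.113, -0.069]
contact_force: [-0.8, -0.3, -3.2]
gripper_width: 0.144
(97.5, 1.5, 8) [0.5778 0.0079 0.1097] lin cm [ 0.03 -0.03  0.03] rot [-0.  0. -0.] alt [  0.   0. 180.] j [-0.1   0.15  1.76 -0.05  1.36 -0.31]
(97.5, 1, 5) [0.5754 0.0074 0.1043] lin cm [-0.14 -0.03  0.6 ] rot [-0.  3. -0.] alt [  4.7   0.  179.9] j [-0.1   0.15  1.76 -0.05  1.36 -0.31]
(97.5, 0.5, 2.5) [0.5737 0.007  0.0996] lin cm [-0.25 -0.03  1.08] rot [-0.   5.5 -0. ] alt [  8.7   0.  179.8] j [-0.1   0.15  1.76 -0.05  1.36 -0.31]
(97.5, 0, 0) [0.5721 0.0066 0.0949] lin cm [-0.34 -0.03  1.57] rot [-0.  8. -0.] alt [ 12.6   0.  179.5] j [-0.1   0.15  1.76 -0.05  1.36 -0.31]
```

View pics/s12.png

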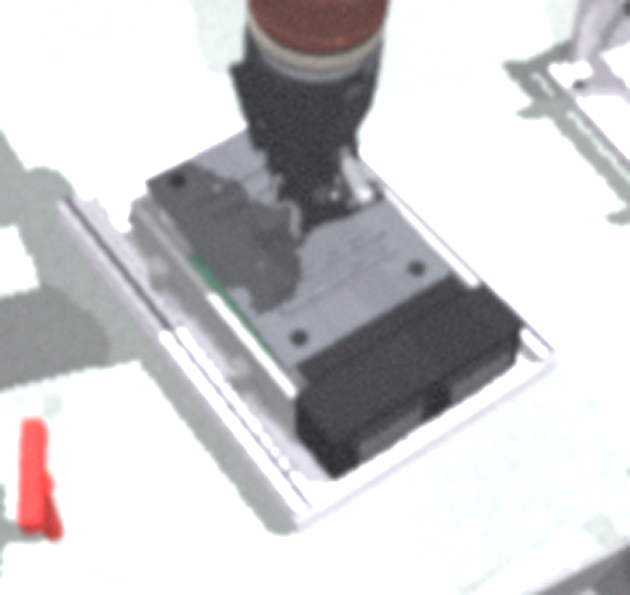

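The tongue is hidden under the header's lip, the plate is still tilted and there is no contact force. Lowering the other edge.

```bash
python3 -m pendant '{"linear":[[-0.05,0,0.2],[-0.1,0,0.4],[-0.14,0,0.6],[-0.18,0,0.75],[-0.21,0,0.9],[-0.25,0,1.08],[-0.28,0,1.25],[-0.31,0,1.4],[-0.34,0,1.57],[-0.34,0,1.6]],"rotation":[[0,1,0],[0,2,0],[0,3,0],[0,3.8,0],[0,4.6,0],[0,5.5,0],[0,6.3,0],[0,7.1,0],[0,8,0],[0,8,0]],"grip":[1,1,1,1,1,1,1,1,1,1]}'
python3 -m pendant '{"linear":[[0,0,0.05],[0,0,0.1],[0,0,0.15],[0,0,0.2],[0,0,0.2],[0,0,0.2],[0,0,0.2],[0,0,0.2],[0,0,0.2],[0,0,0.2]],"rotation":[[0,0,0],[0,0,0],[0,0,0],[0,0,0],[0,0,0],[0,0,0],[0,0,0],[0,0,0],[0,0,0],[0,0,0]],"grip":[1,1,1,1,1,1,1,1,1,1]}'
python3 - <<'E'
from h import *
gp(97.5,0,0)
E
```

```text
time: 42.67
tool_pos: [0.5721, 0.0062, 0.0949]
tool_rot: [-0.0, 0.994, 0.113, 0.001]
contact_force: [0.1, 0.7, -1.3]
gripper_width: 0.142
time: 43.5
tool_pos: [0.5722, 0.0063, 0.0948]
tool_rot: [0.0, 0.994, 0.113, -0.001]
contact_force: [-7.1, -0.6, 9.7]
gripper_width: 0.146
(97.5, 0, 0) [0.5721 0.0066 0.0949] lin cm [-0.01 -0.03 -0.01] rot [ 0.   0.1 -0. ] alt [ 1.0e-01 -0.0e+00  1.8e+02] j [-0.12  0.08  1.86 -0.    1.2  -0.35]
```

```bash
python3 -m pendant '{"linear":[[0,0,-0.1],[0,0,-0.2],[0,0,-0.2],[0,0,-0.2],[0,0,-0.2],[0,0,-0.2],[0,0,-0.2],[0,0,-0.2],[0,0,-0.2],[0,0,-0.2]],"rotation":[[0,0,0],[0,0,0],[0,0,0],[0,0,0],[0,0,0],[0,0,0],[0,0,0],[0,0,0],[0,0,0],[0,0,0]],"grip":[1,1,1,0.9,0.8,0.7,0.6,0.5,0.5,0.5]}'
python3 -m pendant '{"linear":[[0,0,0],[0,0,-1],[0,0,-2],[0,0,-4],[0,0,-7],[0,0,-10],[-2,0,-13],[-6,0,-13],[-10,0,-13],[-14,0,-13]],"rotation":[[0,0,0],[0,0,0],[0,0,0],[0,0,0],[0,0,0],[0,0,0],[0,0,0],[0,0,0],[0,0,0],[0,0,0]],"grip":[0.5,0.5,0.5,0.5,0.5,0.5,0.5,0.5,0.5,0.5]}'
python3 - <<'E'
from h import *
w=manip.grab_frame("wrist")[:,:,::-1];t=manip.grab_frame("top")[:,:,::-1]
cv2.imwrite("pics/w13.png",w);cv2.imwrite("pics/t13.png",t)
t=cv2.resize(t[140:305,140:390],None,fx=3.1,fy=3.1,interpolation=2)
cv2.imwrite("pics/t13c.png",cv2.convertScaleAbs(t,alpha=1.6,beta=20))
E
```

```text
time: 44.33
tool_pos: [0.5722, 0.0063, 0.0947]
tool_rot: [-0.0, 0.994, 0.113, 0.0]
contact_force: [0.0, 0.2, 0.9]
gripper_width: 0.498
time: 45.17
tool_pos: [0.435, -0.0254, 0.2269]
tool_rot: [0.001, 0.994, 0.113, 0.001]
contact_force: [-0.7, -0.1, 0.7]
gripper_width: 0.498
```

View pics/t13c.png

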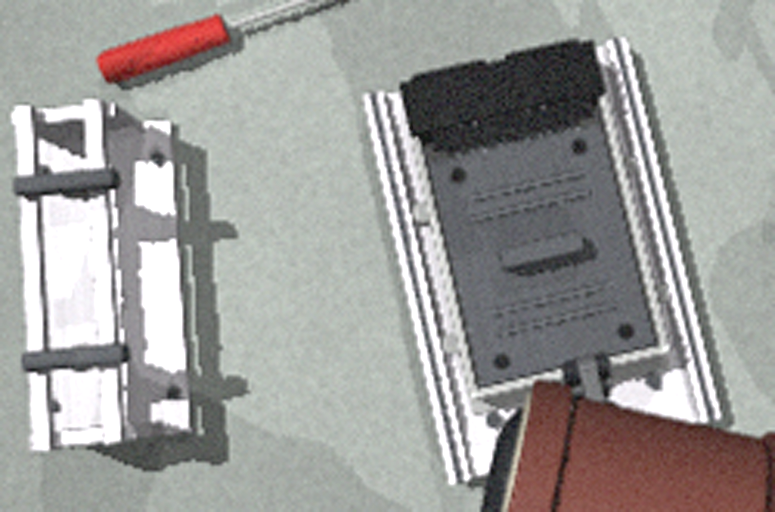

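The cover lies within the walls with its tongue hidden, and both pins hang across the rails. For a numeric check of the cover I'm using its four holes at crop (458,174), (579,146), (625,331) and (502,361).

```bash
python3 - <<'E'
from h import *
q=np.array([plane("top",(u/3.1+140,v/3.1+140),.064) for u,v in((458,174),(579,146),(625,331),(502,361))])
d=q[0]+q[1]-q[2]-q[3];o=R.from_euler("z",-13,degrees=True).apply(q.mean(0)-S)
print("cover-seat mm",np.round(o*1000,1),"yaw",np.degrees(np.arctan2(d[1],d[0])),np.linalg.norm(d)/2, np.linalg.norm(q[0]+q[3]-q[1]-q[2])/2)
E
```

```text
cover-seat mm [-0.5 -0.4  4. ] yaw 13.032281786694416 0.140270664724727 0.09173988233115805
```

```bash
python3 -c "
from plant import manip
print(manip.job_done(), manip.state()['time'])"
```

```text
the job is handed in; nothing more can be done
the job is handed in; nothing more can be done
```

The job is handed in at about 45 s of the 210 s allowed; no verdict was reported. Two pins were present, a and d. I worked both free with to-and-fro twists while pulling at no more than about 19 N, and hung them in the rack. I then hooked the cover's tongue under the lip at 8° of tilt and lowered the plate flat.

**Last checks:**
- **Cover:** in the top view it sits about 0.5 mm from the seat's centre, its yaw is 13.03° against the frame's 13.0°, and the tongue is hidden under the lip. A 10 N push on it did not move it further. Its height and flatness were not measured separately, but the hole spacing of 140.3 x 91.7 mm against 140 x 92 mm fits a flat plate at the right height.
- **Pins:** both handles lie across both rails, seen in the top and wrist views. Their exact heights were not measured.
- **Frame:** after both pins came out, the seat's position agreed with the first measurement to 0.4 mm. I did not measure its tilt.
- **Bystanders:** I never reached for the screwdriver, the jar or the red look-alike, but I did not measure their positions at the end.

**One check disagreed:** with the cover in the gripper, the end of its rib read 36 mm from the centre line instead of 30 mm. The plate's edges and holes agreed to about 1 mm, so I relied on those.

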